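# Slide a specimen mount along the rail into the corner pocket

### The arm

A 7-joint arm with a two-finger parallel gripper is mounted at the origin on a cart in front of the work surface, level with it; the furniture and walls round the work are solid. World frame = base frame: x ahead of the robot, y to its left, z up, the work surface at z = 0. Lengths are in mm, angles in rad, forces in N, time in s.
With the tool pointing down it reaches from about 425 to 800 mm from the base axis. Payload 8.3 kg.
Tool frame: the origin (TCP) lies at the very end of the fingers, on their centre line; the grasp point (between the pads) lies 19 mm behind it (robot.grip_point_offset is the distance from the TCP to the grasp point, in mm); z points along the fingers, y is the line along which they close (so a half turn about z gives the same grasp; the last joint's range is limited). The gripper opens to 85 mm and grips with 20 to 120 N. Pads are 22 mm wide; open, the fingers measure 114 mm over their backs; the gripper's body (76 mm by 85 mm) begins 54 mm behind the grasp point. The pads swing forward as they close: fully open they stand 13 mm farther back than shut.
Start: joints at [-1.247, 0.383, 0.016, 1.37, -0.006, 1.388, -0.046], TCP at [235.715, 578.828, 231.279] pointing down, gripper open.
Joint ranges: [-2.95, 2.95], [-0.25, 2.06], [-1.52, 1.56], [0.18, 2.33], [-1.44, 4.58], [0.02, 2.06], [-3.01, 3.01]. Speed limits (rad/s): [2.39, 2.39, 3.01, 3.01, 3.14, 3.14, 3.14].

### API

Orientations are given as a unit quaternion [w, x, y, z].
In Python, from bench import robot, read_camera, get_calibration, silhouettes, place_of gives the robot as it stands.
- The arm moves only by the shell command python3 -m crank 'ROWS'. ROWS is a JSON object of lists of equal length, an entry for each row: "linear": the shift along the world's x, y, z in mm, a list of three; "delta_rot": the turn, a rotation vector about the world's x, y, z in rad, a list of three; "grip": the closure, from 0 (fully open) to 1 (shut). In form: {"linear": [[dx, dy, dz], ...], "delta_rot": [[ax, ay, az], ...], "grip": [grip, ...]}. A call has 1 to 20 rows; each row shifts and turns the commanded pose from where the row before left it; what a row does not reach is not made up. A row lasts 1/10 s, in which the tool goes at most 50 mm and 8.59 degrees, less where a joint would pass 70% of its speed; a pose out of reach is approached as far as the arm can. A call with a gripper value outside its range is refused whole. The fingers move at their own pace and stop on an object; the grip force is fixed at half the most. Time passes only in rows, so rows that do not move let the fingers close. It gives the time, the measured TCP pose, the force, the opening and the grip force at its end, in the units of the state.
- robot.read_state(): the state, without advancing time (a new reading comes with each control period).
- read_camera(name): name is "scene" or "top" or "wrist"; returns the picture (420x560x3 uint8, red, green, blue); there is no depth.
- get_calibration(name): a dict with "fov_y" (degrees; the focal length in pixels is half the picture's height over the tangent of half this angle, whatever the lens; pixels are square), "cx", "cy" (the principal point, pixels), "R" (3x3) and "t" (3): a world point X has camera coordinates R X + t. Camera axes: x right, y down, z forward; pixel columns grow to the right and rows downward; lengths in mm; the calibration is good to about 2 mm. A picture is of the moment at which its call begins: read the wrist's pose just before it. get_calibration takes no time and is no camera call; for the wrist camera it gives the pose at the moment of the call.
- robot.sign_off(): hands the job in; it is judged then, once.
Trained networks look in the newest picture that a camera, given by its name, has taken for a name from the list of things; names that differ only in an ending like _2 or _b are one class to them, and where a whole thing is asked for, a point or a joint stands for the part that bears it (a point fixed in the world has none). Each returns a list of dicts, best first, with "p" (0 to 1); they miss things now and then, are a little off and sometimes report something else, mostly with a low value. They report only what shows in the picture. A call takes as long as a camera call. They do not tell look-alikes from the thing itself.
- silhouettes(camera, name): "region" (420x560 bool, what is visible of it).
- place_of(camera, name): "centre" ([x, y, z] in mm, in world coordinates, good to about 4 mm: a listed point, or the origin of a listed thing).
The state is a dict: "time": time; "joint_positions": joint angles; "dq": joint speeds; "joint_efforts": joint torques, N m; "tcp_pos": TCP position; "tool_rot": TCP orientation; "contact_force": force on the tool from outside, world axes, zero at the start; "ft_torque": the same for the moment, N m; "gripper_width": finger opening in mm; "grip_force": force on a finger pad.
Only numpy, scipy, OpenCV 4.12 (cv2) and the standard library are available. Lean on these libraries where they do the work, as an engineer would, in place of code of your own. Each camera call takes 0.05 s, during which the arm holds its last target. There are 200 camera calls.

### The job

Without picking it up, gently push the red specimen mount straight across the locating plate until it touches the dark rail, then slide it along the rail, keeping it against the rail, into the blue corner pocket until it rests against both the end stop and the rail. Only push it with the fingers: never lift, tip or grip it, do not force it, and leave the black mount on the plate and the things on the desk where they are. Finish with the hand clear of everything.

Things in the scene. Friction and masses are not known exactly. Their poses are not given: they have to be found in the camera images.
- plate: Aluminium locating plate fixed to the desk, 130 (x) x 220 (y) x 8 mm thick; origin at the centre of its underside, on the desk. Its own x axis points to the rail (away from the robot at yaw 0), y along the rail, z up. Rail, end stop and lip stand 10 mm above its top (18 mm above the desk) and make a 36 mm wide corner pocket at its far right, open towards +y.
- rail (a point): Middle of the rail's upper inner edge, 18 mm above the desk; axes as the plate's. The dark steel rail, 12 mm wide, runs along the plate's whole far edge; its inner face is the plane x = +53 mm of the plate.
- stop (a point): Middle of the blue end stop's upper inner edge, 18 mm above the desk; axes as the plate's. The stop is 12 mm thick, stands across the plate's right (-y) end from x = -3 mm to the rail; its inner face is the plane y = -98 mm of the plate.
- lip_end (a point): Top of the free, round end of the blue lip, 18 mm above the desk; axes as the plate's. The lip, 8 mm thick (x = 9 to 17 mm of the plate), runs from the end stop 16 mm along y, to y = -82 mm, parallel to the rail: a mount gets in only along the rail.
- seat (a point): Point on the plate's top (z = 8 mm above the desk) where the centre of the red mount's underside is when it touches both rail and end stop; axes parallel to the plate's (x towards the rail, y along the rail away from the stop). In the plate's frame it lies at [37.8, -82.8, 8] mm.
- red_mount: Loose red resin specimen mount with two bright metal windows on top: an upright disc 30.4 mm in diameter, 18 mm tall, about 25 g; origin at the centre of its underside, z up. It starts lying flat on the front half of the plate, 78 to 93 mm (centre) from the rail's inner face and 70 mm or more along the rail from the seat. Pushed along the rail it slides easily; driven obliquely into the rail (30 degrees) it can jam.
- black_mount: Loose black resin mount with a round metal window, 30.4 mm in diameter, 16 mm tall; origin at the centre of its underside. It also lies on the front half of the plate, at least 45 mm from the red one centre to centre, to either side of it, its centre at least 78 mm from the rail. Must be left alone.
- paste_tin: Loose round blue tin, 55 mm in diameter, 22 mm tall, on the desk to the left of the plate, in front of the big cream polisher (fixed; it fills the left of the desk beyond x = 0.5 m, about 200 mm high: cross it high); origin at the centre of its underside. Must be left alone.
- loupe: Loose black loupe, 38 mm in diameter, 37 mm tall, on the desk to the left of the plate; origin at the centre of its underside. Must be left alone.
- green_mount: Loose green resin mount, 30.4 mm in diameter, 17 mm tall, on the desk to the left of the plate; origin at the centre of its underside. Must be left alone.
Things that resemble listed ones, but are neither listed nor needed, are in the scene too. Leave any purple look-alike of the red_mount alone.

How it is judged:
By the outcome, as a careful person would: the job done as asked, in the order asked, and still so for the second after the job is handed in, with the robot touching nothing.
It also fails if it takes over 51 s, if anything falls off the work surface, if the arm or the gripper's body presses on something with over 40 N, if the wrist force passes 120 N, or if a joint passes its speed limit or range.

## Working session

There is one attempt and no reset: what is moved stays moved. The work goes in short steps, Python scripts to look and compute and a shell command to move; the robot and the scene stay as the last step left them, time stands still between calls to the robot, and variables do not carry over. Pictures are saved under pics/ and viewed, at most 12 in all, crops included, and the job is handed in when it is done.

```bash
mkdir -p pics; python3 - <<'E'
from bench import robot, read_camera, get_calibration, silhouettes, place_of
import cv2,numpy as np
s=robot.read_state();print(s['time'],s['tcp_pos'],s['tool_rot'],s['gripper_width'],s['joint_positions'])
for c in ['top','scene']:
    im=read_camera(c);cv2.imwrite(f'pics/{c}0.png',im[:,:,::-1])
    for n in ['plate','rail','stop','lip_end','seat','red_mount','black_mount']:
        print(c,n,[(np.round(d['centre'],1).tolist(),round(d['p'],2)) for d in place_of(c,n)][:4])
E
```

```text
0.0 [235.57744316 578.37644018 230.28351023] [-1.64307028e-04  1.92186284e-01  9.81357996e-01 -9.42971565e-04] 85.85303338904612 [-1.24686732  0.38424091  0.01639664  1.37114047 -0.00630217  1.38817524
 -0.04649253]
top plate [([514.7, -278.8, 0.8], 0.77)]
top rail [([563.6, -291.1, 21.0], 0.89)]
top stop [([524.2, -380.5, 19.3], 0.69)]
top lip_end [([510.1, -365.1, 19.6], 0.68)]
top seat [([537.0, -367.4, 9.4], 0.71)]
top red_mount [([528.3, -113.6, 6.0], 0.61), ([486.4, -286.7, 8.3], 0.49)]
top black_mount [([476.8, -224.4, 9.8], 0.6)]
scene plate [([511.8, -279.3, -2.4], 0.7)]
scene rail [([559.3, -283.5, 15.9], 0.8)]
scene stop [([523.4, -381.9, 18.4], 0.68)]
scene lip_end []
scene seat [([540.4, -371.5, 11.5], 0.91), ([521.6, -382.4, 16.2], 0.58)]
scene red_mount [([523.2, -107.8, 3.3], 0.54), ([485.0, -283.7, 8.3], 0.52)]
scene black_mount [([485.7, -222.6, 14.6], 0.62)]
```

View pics/top0.png

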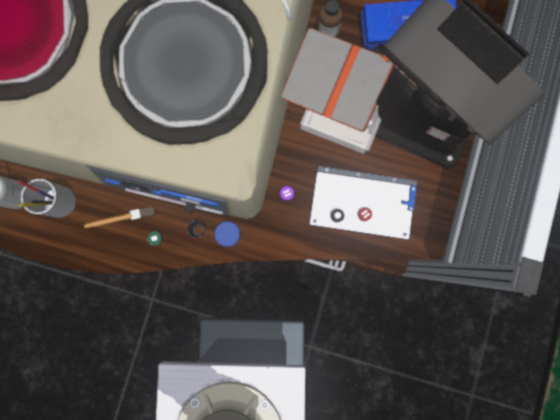

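View pics/scene0.png

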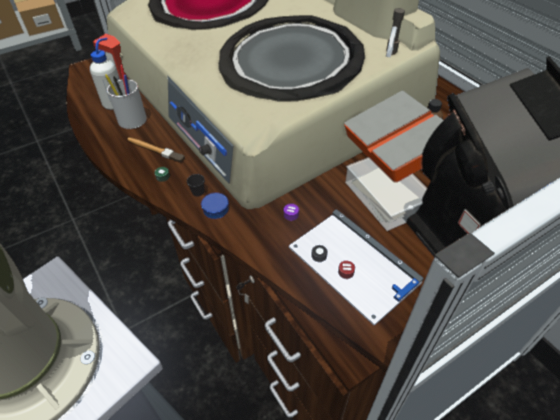

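The plate carries two mounts: a black one at top (337,215) and a red one with two bright windows at (365,214). The look-alike at (287,193) is purple and lies off the plate on the desk, so the target is the one at (365,214). The plate is yawed about -0.12 rad. I'll move there high and confirm with the wrist camera.

```bash
python3 -m crank '{"linear":[[0,0,40],[0,0,30],[27,-30,0],[28,-30,0],[27,-30,0],[28,-30,0],[27,-30,0],[28,-28,0],[8,-42,0],[8,-42,0],[8,-42,0],[8,-42,0],[8,-42,0],[8,-42,0],[-3,-42,0],[-3,-42,0],[-3,-42,0],[-3,-42,0],[-3,-42,0],[-3,-42,0]],"delta_rot":[[0,0,0],[0,0,0],[0,0,0.05],[0,0,0.05],[0,0,0.05],[0,0,0.05],[0,0,0.067],[0,0,0],[0,0,0],[0,0,0],[0,0,0],[0,0,0],[0,0,0],[0,0,0],[0,0,0],[0,0,0],[0,0,0],[0,0,0],[0,0,0],[0,0,0]],"grip":[0,0,0,0,0,0,0,0,0,0,0,0,0,0,0,0,0,0,0,0]}'
python3 -m crank '{"linear":[[-3,-42,0],[-3,-42,0],[-3,-42,0],[-3,-42,0],[0,0,-25],[0,0,-25],[0,0,0],[0,0,0]],"delta_rot":[[0,0,0],[0,0,0],[0,0,0],[0,0,0],[0,0,0],[0,0,0],[0,0,0],[0,0,0]],"grip":[0.5,0.7,0.7,0.7,0.7,0.7,0.7,0.7]}'
cat > h.py <<'E'
from bench import robot, read_camera, get_calibration, silhouettes, place_of
import cv2,numpy as np
def proj(c,X):
    k=get_calibration(c) if isinstance(c,str) else c
    f=210/np.tan(np.radians(k['fov_y'])/2)
    p=np.array(k['R'])@np.array(X,float).T+np.array(k['t'])[:,None]
    return (f*p[:2]/p[2]).T+[k['cx'],k['cy']]
def back(c,uv,z):
    k=c; f=210/np.tan(np.radians(k['fov_y'])/2)
    R=np.array(k['R']);t=np.array(k['t'])
    d=R.T@np.array([(uv[0]-k['cx'])/f,(uv[1]-k['cy'])/f,1]);o=-R.T@t
    return o+d*(z-o[2])/d[2]
E
python3 - <<'E'
from h import *
s=robot.read_state();print(s['time'],s['tcp_pos'],s['tool_rot'],s['gripper_width'])
k=get_calibration('wrist');im=read_camera('wrist');cv2.imwrite('pics/w1.png',im[:,:,::-1])
print(proj(k,[[515,-280,8],[486,-286,26]]), -np.array(k['R']).T@k['t'])
for n in ['plate','rail','stop','lip_end','seat','red_mount','black_mount']:
    print(n,[(np.round(d['centre'],1).tolist(),round(d['p'],2)) for d in place_of('wrist',n)][:4])
E
```

```text
time: 2.8
tcp_pos: [430.2, -104.9, 301.6]
tool_rot: [0.0, 0.06, 0.998, 0.0]
contact_force: [0.7, -0.1, 0.2]
gripper_width: 85.2
grip_force: 0.0
time: 3.6
tcp_pos: [418.7, -271.0, 251.8]
tool_rot: [-0.0, 0.06, 0.998, 0.0]
contact_force: [0.1, 0.2, 0.2]
gripper_width: 25.7
grip_force: 0.0
3.6 [ 418.7004244  -271.00454716  251.78729986] [-2.04136847e-04  5.97057918e-02  9.98215997e-01  2.85602290e-05] 25.662833966240836
[[283.49485566 243.38346522]
 [275.530489   227.80989885]] [ 337.48549235 -261.66034465  394.67603492]
plate [([507.9, -278.5, -1.8], 0.77), ([485.7, -282.2, 8.8], 0.57)]
rail [([564.3, -290.2, 20.3], 0.64), ([523.1, -382.8, 17.8], 0.34)]
stop [([522.5, -383.3, 16.0], 0.57)]
lip_end [([513.5, -365.2, 14.0], 0.96), ([535.1, -369.8, 9.1], 0.45)]
seat [([536.5, -366.8, 9.1], 0.63), ([522.6, -383.3, 21.7], 0.58)]
red_mount [([526.8, -114.0, 1.3], 0.94), ([484.7, -279.5, 10.8], 0.8)]
black_mount [([477.9, -224.3, 6.2], 0.89)]
```

View pics/w1.png

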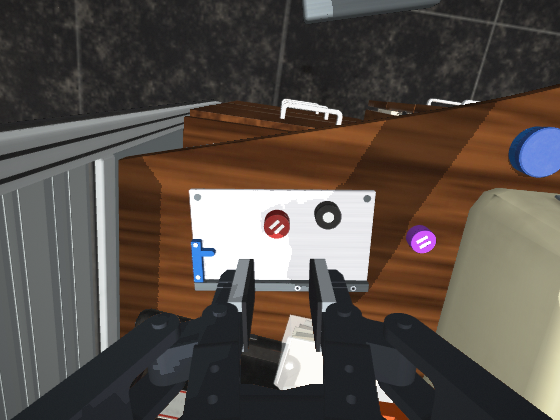

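The wrist view shows the red mount with two bars at (277,225), the black one at (328,215) on the plate, and the purple one at (423,242) off the plate. I'll enlarge it to confirm and to refine the plate's pose.

```bash
python3 - <<'E'
from h import *
k=get_calibration('wrist');im=cv2.imread('pics/w1.png')
cv2.imwrite('pics/w1c.png',cv2.resize(im[180:300,185:385],None,fx=4,fy=4,interpolation=cv2.INTER_CUBIC))
b,g,r=[im[...,i].astype(int) for i in range(3)]
m=((r>90)&(g<60)&(b<60)).astype(np.uint8); m[:, :200]=0;m[:,350:]=0;m[:180]=0;m[260:]=0
m=cv2.morphologyEx(m,cv2.MORPH_CLOSE,np.ones((7,7)))
c=max(cv2.findContours(m,0,1)[0],key=cv2.contourArea);e=cv2.fitEllipse(c);print('red',e,cv2.boundingRect(c))
for z in (26,17,8):print(z,back(k,e[0],z))
for uv,z in [((191,190),8),((375,191),8),((195,291),18),((368,290),18)]:print(uv,back(k,uv,z))
E
```

```text
red ((276.63909912109375, 224.33702087402344), (21.108816146850586, 25.62483024597168), 76.24494171142578) (264, 213, 25, 23)
26 [ 482.40396121 -284.4644159    26.        ]
17 [ 485.94072419 -285.01755815   17.        ]
8 [ 489.47748718 -285.57070041    8.        ]
(191, 190) [ 434.62577976 -379.82771686    8.        ]
(375, 191) [ 461.535546   -165.84242399    8.        ]
(195, 291) [ 563.16994869 -398.68245811   18.        ]
(368, 290) [ 587.85231628 -181.28622183   18.        ]
```

View pics/w1c.png

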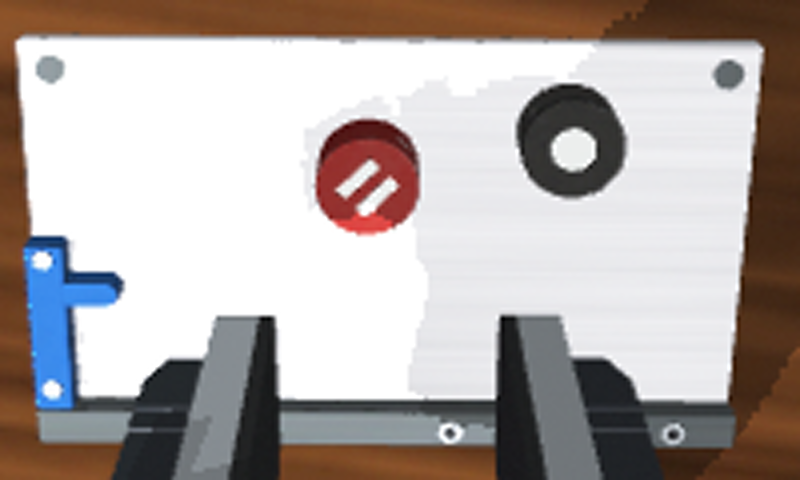

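```bash
python3 - <<'E'
from h import *
from scipy.optimize import least_squares
k=get_calibration('wrist')
P=np.array([[-65,-110,8],[-65,110,8],[65,-110,18],[65,110,18],[13,-82,18]],float)
U=np.array([[17,37],[764,45],[38,443],[733,447],[121,289]])/4+[185,180]-.375
def W(q,P):
    c,s=np.cos(q[2]),np.sin(q[2]);return np.c_[P[:,0]*c-P[:,1]*s+q[0],P[:,0]*s+P[:,1]*c+q[1],P[:,2]]
r=least_squares(lambda q:(proj(k,W(q,P))-U).ravel(),[515,-280,-.12]);q=r.x;print(q,r.fun.reshape(-1,2).round(2))
R=lambda a:np.array([[np.cos(a),-np.sin(a)],[np.sin(a),np.cos(a)]])
for n,u,z in [('red',(368,187),26),('black',(575,152),24)]:
    w=back(k,np.array(u)/4+[185,180]-.375,z)[:2];print(n,w,'plate',R(-q[2])@(w-q[:2]))
print('seat',W(q,np.array([[37.8,-82.8,8]])))
E
```

```text
[ 5.11364787e+02 -2.81823415e+02 -1.30915793e-01] [[-0.39 -0.31]
 [ 0.71 -0.24]
 [ 0.07 -0.49]
 [ 0.22  0.2 ]
 [-0.61  1.04]]
red [ 484.91850647 -284.79355407] plate [-25.83224508  -6.39707768]
black [ 482.04880471 -224.27748451] plate [-36.57728819  53.22652429]
seat [[ 538.0324331  -368.84936857    8.        ]]
```

```bash
python3 -m crank '{"linear":[[16,-5,-10],[16.3,-4.3,-30],[0,0,-40],[0,0,-40],[0,0,-40],[0,0,-30],[0,0,-20],[0,0,-15],[0,0,-10],[0,0,-2.8],[0,0,0],[0,0,0]],"delta_rot":[[0,0,-0.0114],[0,0,0],[0,0,0],[0,0,0],[0,0,0],[0,0,0],[0,0,0],[0,0,0],[0,0,0],[0,0,0],[0,0,0],[0,0,0]],"grip":[0.81,0.81,0.81,0.81,0.81,0.81,0.81,0.81,0.81,0.81,0.81,0.81]}'
python3 - <<'E'
from h import *
k=get_calibration('wrist');im=read_camera('wrist');cv2.imwrite('pics/w2.png',im[:,:,::-1])
E
```

```text
time: 5.2
tcp_pos: [451.7, -280.9, 14.4]
tool_rot: [0.001, 0.066, 0.998, -0.0]
contact_force: [-0.1, 0.3, 0.5]
gripper_width: 16.2
grip_force: 0.0
```

View pics/w2.png

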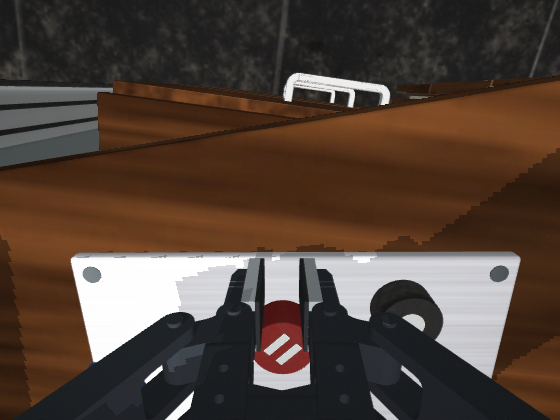

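The red mount sits centred ahead of the two fingertips at (283,340), and the black one at (408,310) is clear. Pushing straight to the rail.

```bash
python3 -m crank '{"linear":[[3.17,-0.42,0],[3.17,-0.42,0],[3.17,-0.42,0],[3.17,-0.42,0],[3.17,-0.42,0],[3.17,-0.42,0],[3.17,-0.42,0],[3.17,-0.42,0],[3.17,-0.42,0],[3.17,-0.42,0],[3.17,-0.42,0],[3.17,-0.42,0],[3.17,-0.42,0],[3.17,-0.42,0],[3.17,-0.42,0],[3.17,-0.42,0],[3.17,-0.42,0],[3.17,-0.42,0],[3.17,-0.42,0],[0,0,0]],"delta_rot":[[0,0,0],[0,0,0],[0,0,0],[0,0,0],[0,0,0],[0,0,0],[0,0,0],[0,0,0],[0,0,0],[0,0,0],[0,0,0],[0,0,0],[0,0,0],[0,0,0],[0,0,0],[0,0,0],[0,0,0],[0,0,0],[0,0,0],[0,0,0]],"grip":[0.81,0.81,0.81,0.81,0.81,0.81,0.81,0.81,0.81,0.81,0.81,0.81,0.81,0.81,0.81,0.81,0.81,0.81,0.81,0.81]}'
python3 - <<'E'
from h import *
a=[]
for c in ('wrist','scene','top'):
    k=get_calibration(c);im=read_camera(c)[:,:,::-1]
    cv2.imwrite(f'pics/{c}3.png',im); u=proj(k,[[535,-292,18]])[0].astype(int);print(c,u)
    if c!='top':
        x,y=np.clip(u[0]-60,0,440),np.clip(u[1]-60,0,300);a.append(cv2.resize(im[y:y+120,x:x+120],(390,390),interpolation=2))
cv2.imwrite('pics/m3.png',np.hstack(a))
E
```

```text
time: 7.25
tcp_pos: [511.8, -288.4, 13.5]
tool_rot: [0.0, 0.065, 0.998, -0.0]
contact_force: [0.6, -0.6, -1.1]
gripper_width: 16.0
grip_force: 0.0
wrist [280 322]
scene [365 253]
top [367 190]
```

View pics/m3.png

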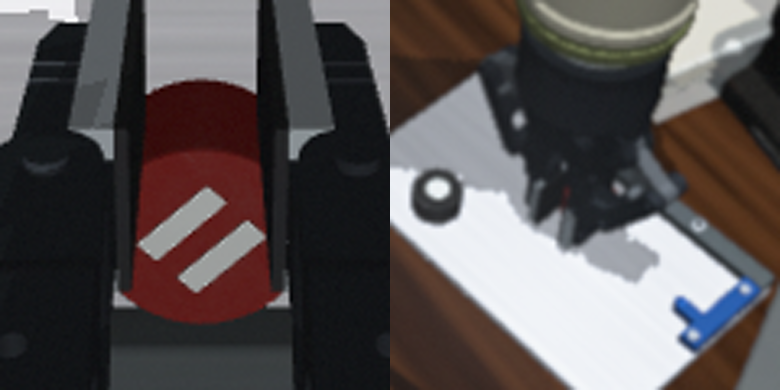

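```bash
python3 - <<'E'
from h import *
k=get_calibration('wrist')
q=np.array([511.36,-281.82]);ex=np.array([.9914,-.1305])
o=np.array([220,262])
for n,u,z in [('red far edge',(205,323),26),('rail up edge',(205,345),18),('rail foot',(125,306),8)]:
    w=back(k,np.array(u)/3.25+o-.35,z)[:2];print(n,w,(w-q)@ex)
s=robot.read_state();t=s['tcp_pos'][:2];print((t-q)@ex,(t-q)@[.1305,.9914])
E
```

```text
red far edge [ 550.18130474 -293.29187815] 39.9845216155021
rail up edge [ 561.78838506 -294.77166087] 51.68489268946418
rail foot [ 561.59742615 -307.98897739] 53.220435835977966
0.6179222168651687 -6.664018250780373
```

```bash
python3 -m crank '{"linear":[[1.98,-0.26,0],[1.98,-0.26,0],[1.98,-0.26,0],[1.98,-0.26,0],[1.98,-0.26,0],[1.0,-0.13,0],[1.0,-0.13,0],[0,0,0]],"delta_rot":[[0,0,0],[0,0,0],[0,0,0],[0,0,0],[0,0,0],[0,0,0],[0,0,0],[0,0,0]],"grip":[0.81,0.81,0.81,0.81,0.81,0.81,0.81,0.81]}'
python3 -m crank '{"linear":[[0.5,-0.07,0],[0.5,-0.07,0],[0,0,0]],"delta_rot":[[0,0,0],[0,0,0],[0,0,0]],"grip":[0.81,0.81,0.81]}'
python3 - <<'E'
from h import *
k=get_calibration('wrist');im=read_camera('wrist')[:,:,::-1];cv2.imwrite('pics/w4.png',im)
cv2.imwrite('pics/w4c.png',cv2.resize(im[270:390,220:340],(480,480),interpolation=2))
t=robot.read_state()['tcp_pos'][:2]-[511.36,-281.82];print(t@[.9914,-.1305],t@[.1305,.9914])
E
```

```text
time: 8.2
tcp_pos: [523.3, -290.0, 13.5]
tool_rot: [0.0, 0.066, 0.998, -0.0]
contact_force: [-0.7, -0.3, 0.2]
gripper_width: 16.2
grip_force: 0.0
time: 8.5
tcp_pos: [524.1, -290.2, 13.5]
tool_rot: [-0.0, 0.066, 0.998, 0.0]
contact_force: [-0.5, -0.0, 0.0]
gripper_width: 16.7
grip_force: 0.1
13.70229752884033 -6.595303428070809
```

View pics/w4c.png

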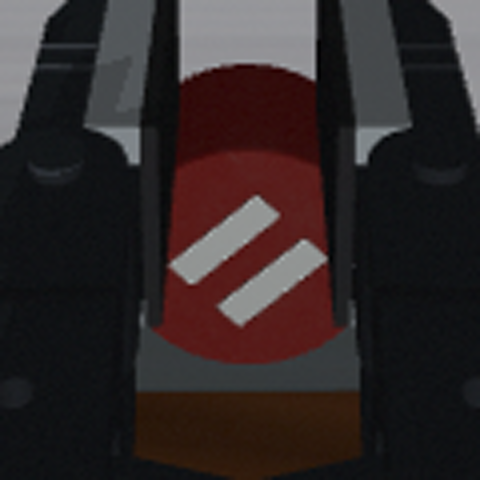

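```bash
python3 -m crank '{"linear":[[0.5,-0.07,0],[0.5,-0.07,0],[0,0,0]],"delta_rot":[[0,0,0],[0,0,0],[0,0,0]],"grip":[0.81,0.81,0.81]}'
```

```text
time: 8.85
tcp_pos: [524.4, -290.3, 13.3]
tool_rot: [-0.001, 0.066, 0.998, 0.0]
contact_force: [-3.1, 0.5, 2.2]
gripper_width: 16.5
grip_force: 1.7
```

The 3 N reading with TCP motion stalling shows the mount touching the rail. I'll back off, lift, close, turn 8°, and come down on its +y side.

```bash
python3 -m crank '{"linear":[[-1.98,0.26,0],[-3.97,0.52,0],[-5.95,0.78,0],[-6.9,0.9,0],[-6,0.8,0],[0,0,15],[0,0,32],[12.4,8.9,0],[12.4,8.9,0],[12.4,8.9,0],[12.4,8.7,0],[0,0,-15],[0,0,-15],[0,0,-10],[0,0,-5],[0,0,0],[0,0,0]],"delta_rot":[[0,0,0],[0,0,0],[0,0,0],[0,0,0],[0,0,0],[0,0,0],[0,0,0],[0,0,0.07],[0,0,0.07],[0,0,0],[0,0,0],[0,0,0],[0,0,0],[0,0,0],[0,0,0],[0,0,0],[0,0,0]],"grip":[0.81,0.81,0.81,0.81,0.81,0.81,0.9,1,1,1,1,1,1,1,1,1,1]}'
python3 - <<'E'
from h import *
t=robot.read_state()['tcp_pos'][:2]-[511.36,-281.82];print(t@[.9914,-.1305],t@[.1305,.9914])
k=get_calibration('wrist');im=read_camera('wrist')[:,:,::-1];cv2.imwrite('pics/w5.png',im)
print(proj(k,[[511.36+37.8*.9914-6.6*.1305,-281.82-37.8*.1305-6.6*.9914,26]]))
E
```

```text
time: 10.55
tcp_pos: [549.7, -252.2, 15.6]
tool_rot: [-0.0, -0.004, 1.0, -0.0]
contact_force: [0.5, -0.7, 0.4]
gripper_width: -0.1
grip_force: 0.0
34.18151746826442 34.37589955423297
[[188.92690332 281.95126006]]
```

View pics/w5.png

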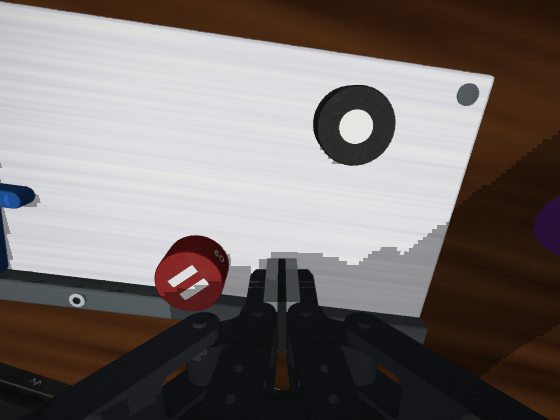

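```bash
python3 - <<'E'
from h import *
k=get_calibration('wrist');im=cv2.imread('pics/w5.png')
P=lambda u,z:(lambda w:(w@[.9914,-.1305],w@[.1305,.9914]))(back(k,u,z)[:2]-[511.36,-281.82])
b,g,r=[im[...,i].astype(int) for i in range(3)]
m=(((r>60)&(g<60)&(b<60)&(r-g>40))).astype(np.uint8);m[:,:140]=0;m[:,245:]=0;m[:220]=0;m[320:]=0
c=max(cv2.findContours(m,0,1)[0],key=cv2.contourArea);print(cv2.boundingRect(c))
pts=c[:,0];low=pts[pts[:,1].argmax()];left=pts[pts[:,0].argmin()];right=pts[pts[:,0].argmax()]
print('low',low,P(low+.5,26),'left',left,P(left,26))
# fit circle at z=26 to lower/left arc
A=np.array([P(p+.0,26) for p in pts if p[1]>272])
S=np.c_[2*A,np.ones(len(A))];x=np.linalg.lstsq(S,(A**2).sum(1),rcond=None)[0];print('circle',x[:2],np.sqrt(x[2]+x[0]**2+x[1]**2))
for u in (110,140): print(u,im[272:325:1,u].mean(1).astype(int).tolist())
cv2.imwrite('pics/w5c.png',cv2.resize(im[225:335,90:290],None,fx=4,fy=4,interpolation=2))
for v in (280,290,300):print(v,P((110,v),8),P((110,v),18))
E
```

```text
(155, 250, 68, 61)
low [184 310] (np.float64(53.47352953118683), np.float64(-7.807712673271711)) left [155 273] (np.float64(35.91135416449666), np.float64(-21.532285526442198))
circle [38.34578624 -6.8098454 ] 14.734464110817273
110 [216, 213, 209, 208, 210, 212, 214, 217, 218, 77, 33, 33, 36, 35, 37, 36, 37, 38, 32, 40, 75, 80, 84, 87, 88, 87, 87, 86, 87, 86, 86, 86, 87, 85, 85, 85, 85, 84, 85, 74, 47, 38, 38, 37, 37, 38, 38, 36, 36, 38, 36, 37, 39]
140 [219, 220, 219, 217, 215, 212, 208, 209, 213, 213, 216, 218, 170, 35, 35, 34, 36, 36, 38, 39, 38, 39, 50, 67, 79, 83, 89, 88, 89, 87, 88, 87, 86, 87, 86, 88, 87, 87, 87, 85, 85, 85, 82, 60, 43, 42, 43, 40, 40, 38, 37, 38, 37]
280 (np.float64(54.20852297683435), np.float64(-49.73646412890094)) (np.float64(47.51893049127235), np.float64(-44.9320381967286))
290 (np.float64(60.03694690261668), np.float64(-49.85037607741545)) (np.float64(52.96065670557046), np.float64(-45.03839244347637))
300 (np.float64(65.99204918475188), np.float64(-49.96676385448855)) (np.float64(58.52065656319434), np.float64(-45.14705825529571))
```

View pics/w5c.png

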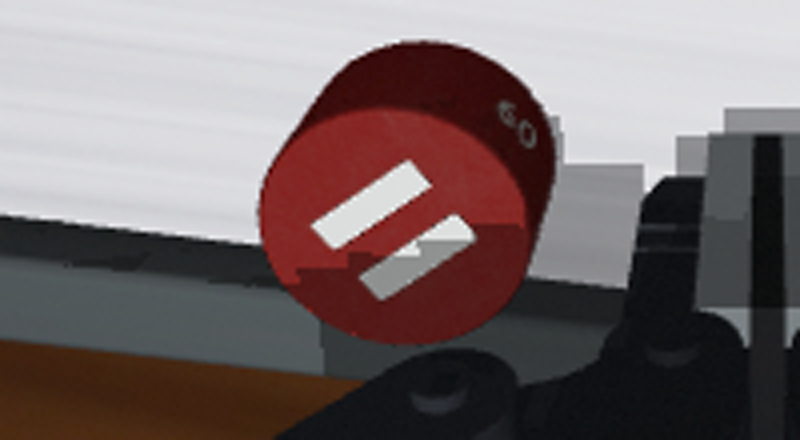

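The mount's far edge measures at 53.5 mm against the rail face at 53, so it is touching. Sliding along the rail.

```bash
python3 -m crank '{"linear":[[-0.46,-3.47,0],[-0.46,-3.47,0],[-0.46,-3.47,0],[-0.46,-3.47,0],[-0.46,-3.47,0],[-0.46,-3.47,0],[-0.46,-3.47,0],[-0.46,-3.47,0],[-0.46,-3.47,0],[-0.46,-3.47,0],[-0.46,-3.47,0],[-0.46,-3.47,0],[0,0,0]],"delta_rot":[[0,0,0],[0,0,0],[0,0,0],[0,0,0],[0,0,0],[0,0,0],[0,0,0],[0,0,0],[0,0,0],[0,0,0],[0,0,0],[0,0,0],[0,0,0]],"grip":[1,1,1,1,1,1,1,1,1,1,1,1,1]}'
cat > m.py <<'E'
from h import *
import sys
s=robot.read_state();t=s['tcp_pos'][:2]-[511.36,-281.82];print('tool',t@[.9914,-.1305],t@[.1305,.9914])
k=get_calibration('wrist');im=read_camera('wrist')[:,:,::-1].copy();cv2.imwrite(f'pics/{sys.argv[1]}.png',im)
P=lambda u,z:(lambda w:(w@[.9914,-.1305],w@[.1305,.9914]))(back(k,u,z)[:2]-[511.36,-281.82])
b,g,r=[im[...,i].astype(int) for i in range(3)]
m=((r>60)&(g<60)&(b<60)&(r-g>40)).astype(np.uint8);m[:,350:]=0;m[:200]=0;m[340:]=0
c=max(cv2.findContours(m,0,1)[0],key=cv2.contourArea);print(cv2.boundingRect(c))
pts=c[:,0]; low=pts[pts[:,1].argmax()];left=pts[pts[:,0].argmin()]
print('low',P(low+.5,26),'left',P(left,26))
A=np.array([P(p,26) for p in pts if p[1]>=left[1]]);S=np.c_[2*A,np.ones(len(A))]
x=np.linalg.lstsq(S,(A**2).sum(1),rcond=None)[0];print('circle',x[:2],np.sqrt(x[2]+x[0]**2+x[1]**2))
E
python3 m.py w6
```

```text
time: 11.9
tcp_pos: [544.2, -294.2, 15.5]
tool_rot: [-0.0, -0.004, 1.0, -0.0]
contact_force: [0.8, 0.0, 0.4]
gripper_width: 0.1
grip_force: 0.0
tool 34.156764300658764 -8.005263130648888
(184, 255, 66, 60)
low (np.float64(52.990335846352416), np.float64(-35.62360729154724)) left (np.float64(36.583868369732116), np.float64(-51.19942380959774))
circle [ 38.36800715 -36.76655853] 14.142475374098595
```

View pics/w6.png

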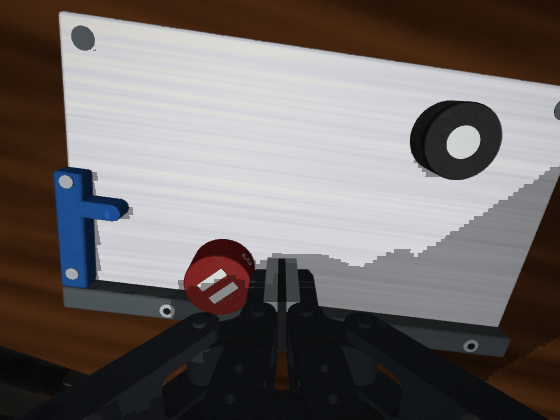

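Red at (217,280) is still against the rail (edge at 53.0 mm), about 46 mm from the seat. Continuing.

```bash
python3 -m crank '{"linear":[[-0.39,-2.97,0],[-0.39,-2.97,0],[-0.39,-2.97,0],[-0.39,-2.97,0],[-0.39,-2.97,0],[-0.39,-2.97,0],[-0.39,-2.97,0],[-0.39,-2.97,0],[-0.39,-2.97,0],[-0.39,-2.97,0],[-0.39,-2.97,0],[-0.39,-2.97,0],[-0.39,-2.97,0],[-0.39,-2.97,0],[0,0,0]],"delta_rot":[[0,0,0],[0,0,0],[0,0,0],[0,0,0],[0,0,0],[0,0,0],[0,0,0],[0,0,0],[0,0,0],[0,0,0],[0,0,0],[0,0,0],[0,0,0],[0,0,0],[0,0,0]],"grip":[1,1,1,1,1,1,1,1,1,1,1,1,1,1,1]}'
python3 m.py w7
```

```text
time: 13.45
tcp_pos: [538.7, -335.6, 15.5]
tool_rot: [-0.0, -0.004, 1.0, -0.0]
contact_force: [0.2, 0.2, -0.1]
gripper_width: -0.0
grip_force: 0.0
tool 34.16322438178589 -49.79345482231387
(184, 239, 66, 76)
low (np.float64(53.10187718727635), np.float64(-77.8198248351458)) left (np.float64(35.63396787294771), np.float64(-92.99595795775622))
circle [ 38.3545151  -78.50441736] 14.26179750526773
```

Left edge is at -93 mm and the stop at -98, so about 5 mm remain. Finishing in small steps while watching the force.

```bash
python3 -m crank '{"linear":[[-0.13,-0.99,0],[-0.13,-0.99,0],[-0.13,-0.99,0],[-0.06,-0.5,0],[-0.06,-0.5,0],[0,0,0]],"delta_rot":[[0,0,0],[0,0,0],[0,0,0],[0,0,0],[0,0,0],[0,0,0]],"grip":[1,1,1,1,1,1]}'
python3 -m crank '{"linear":[[-0.06,-0.5,0],[0,0,0]],"delta_rot":[[0,0,0],[0,0,0]],"grip":[1,1]}'
python3 -m crank '{"linear":[[-0.06,-0.5,0],[0,0,0]],"delta_rot":[[0,0,0],[0,0,0]],"grip":[1,1]}'
python3 m.py w8
```

```text
time: 14.1
tcp_pos: [538.4, -338.9, 15.4]
tool_rot: [-0.0, -0.004, 1.0, -0.0]
contact_force: [-0.9, -0.1, 0.1]
gripper_width: 0.1
grip_force: 0.1
time: 14.3
tcp_pos: [538.4, -339.3, 15.5]
tool_rot: [-0.0, -0.004, 1.0, -0.0]
contact_force: [0.3, 0.4, -0.7]
gripper_width: 0.0
grip_force: 0.2
time: 14.5
tcp_pos: [538.3, -339.9, 15.5]
tool_rot: [-0.0, -0.004, 1.0, -0.0]
contact_force: [0.5, 1.3, 0.2]
gripper_width: 0.1
grip_force: 0.3
tool 34.26772343632627 -54.02219010894125
(184, 239, 66, 76)
low (np.float64(53.13948469160627), np.float64(-82.07658770534519)) left (np.float64(37.69125878570417), np.float64(-97.15353702572907))
circle [ 38.78655862 -82.66856261] 14.009107411809385
```

```bash
python3 -m crank '{"linear":[[-0.06,-0.5,0],[0,0,0]],"delta_rot":[[0,0,0],[0,0,0]],"grip":[1,1]}'
python3 -m crank '{"linear":[[-0.06,-0.5,0],[0,0,0]],"delta_rot":[[0,0,0],[0,0,0]],"grip":[1,1]}'
python3 -m crank '{"linear":[[-0.06,-0.5,0],[0,0,0]],"delta_rot":[[0,0,0],[0,0,0]],"grip":[1,1]}'
python3 m.py w9
```

```text
time: 14.75
tcp_pos: [538.2, -340.4, 15.5]
tool_rot: [-0.0, -0.004, 1.0, -0.0]
contact_force: [-1.0, 0.3, -0.6]
gripper_width: 0.1
grip_force: 0.3
time: 14.95
tcp_pos: [538.2, -340.8, 15.5]
tool_rot: [-0.0, -0.004, 1.0, 0.0]
contact_force: [-0.7, 0.4, 0.6]
gripper_width: -0.1
grip_force: 0.5
time: 15.15
tcp_pos: [538.2, -341.0, 15.4]
tool_rot: [-0.0, -0.005, 1.0, 0.0]
contact_force: [-1.6, 2.6, 0.6]
gripper_width: -0.4
grip_force: 1.1
tool 34.33651637439051 -55.152068856317925
(185, 240, 65, 75)
low (np.float64(53.15384232929185), np.float64(-83.20089491007231)) left (np.float64(36.151156541916), np.float64(-97.91435447130509))
circle [ 38.79081066 -83.60025774] 14.003512225056514
```

Force rose to 2.6 N as motion stalled, with the left edge at -97.9 mm: the mount is on the stop. Backing off, rising and checking.

```bash
python3 -m crank '{"linear":[[0.1,1,0],[0.4,3,0],[0.7,5,0],[1.3,10,0],[1.3,10,0],[0,0,20],[0,0,40],[0,0,45],[-30,10,30],[-30,10,30],[0,0,0]],"delta_rot":[[0,0,0],[0,0,0],[0,0,0],[0,0,0],[0,0,0],[0,0,0],[0,0,0],[0,0,0],[0,0,0],[0,0,0],[0,0,0]],"grip":[1,1,1,1,1,1,1,1,1,1,1]}'
python3 m.py w10
python3 - <<'E'
import cv2
im=cv2.imread('pics/w10.png');cv2.imwrite('pics/w10c.png',cv2.resize(im[180:320,120:320],None,fx=4,fy=4,interpolation=2))
E
```

```text
time: 16.3
tcp_pos: [480.8, -293.0, 185.1]
tool_rot: [0.003, -0.003, 1.0, -0.0]
contact_force: [0.2, 0.0, -0.1]
gripper_width: 0.0
grip_force: 0.0
tool -28.843572471812706 -15.110449761759927
(188, 221, 31, 35)
low (np.float64(53.26019697682557), np.float64(-84.00764301283381)) left (np.float64(35.13702448650604), np.float64(-97.09859577516775))
circle [ 37.98492414 -82.78111065] 14.455877140720988
```

View pics/w10c.png

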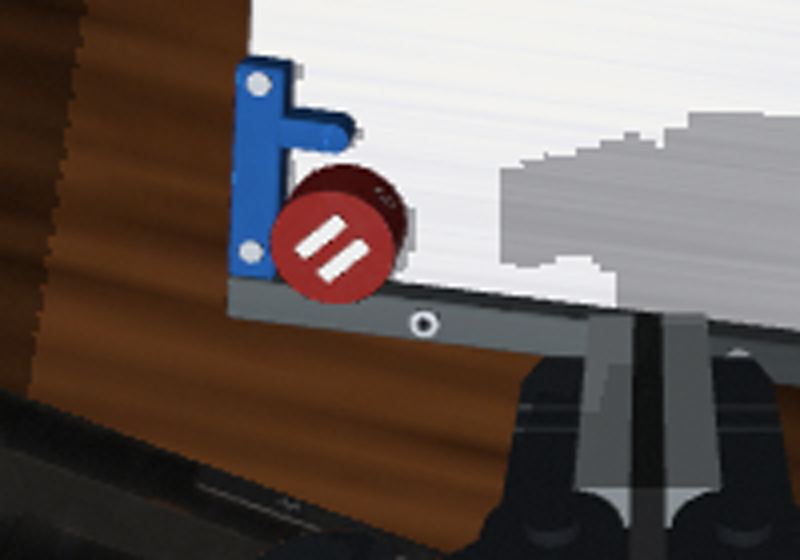

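The crop shows the red mount in the pocket at (335,247), touching the stop and the rail. Its fitted centre is (38.0, -82.8) and the seat is (37.8, -82.8). The hand is clear and high, so I'm handing in.

```bash
python3 -c "
from bench import robot
print(robot.sign_off())"
```

```text
the job is handed in; nothing more can be done
None
```

I pushed the red mount straight to the rail, slid it along into the blue corner pocket, and handed the job in at about 16 s; it rests against both end stop and rail (measured centre 38.0, -82.8 mm; seat 37.8, -82.8), contact never read above about 4 N, and the hand is clear.

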